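Press the bush home in a microscope focus knob with the quick clamp, then let the clamp go

ROBOT

A 6-joint arm with a two-finger parallel gripper is mounted at the origin on the work surface. World frame = base frame: x ahead of the robot, y to its left, z up, the work surface at z = 0. Lengths are in m, angles in degrees, forces in N, time in s.
With the tool pointing down it reaches from about 0.3 to 0.75 m from the base axis. Payload 8.5 kg.
Tool frame: the origin (TCP) lies on the centre line of the jaws, within the pads' length; the fingertips stand 17 mm ahead of it and the grasp point (between the pads) lies 2 mm behind it; z points along the fingers, y is the line along which they close (so a half turn about z gives the same grasp; the last joint's range is limited). The gripper opens to 85 mm and grips with 20 to 120 N. Pads are 22 mm wide; open, the fingers measure 114 mm over their backs; the gripper's body (76 mm by 85 mm) begins 54 mm behind the grasp point. The pads swing forward as they close: fully open they stand 13 mm farther back than shut.
Start: joints at [-82.065, 21.807, 74.336, -0, 83.858, -12.336], TCP at [0.191, -0.516, 0.223] pointing down, gripper open.
Joint ranges: [-178.18, 178.18], [-50.72, 133.34], [12.68, 142.11], [-81.47, 261.47], [9.98, 163.14], [-165.26, 165.26]. Speed limits (degrees/s): [136.94, 136.94, 180, 180, 180, 180].

INTERFACE

Orientations are given as a 3x3 rotation matrix whose columns are the frame's x, y, z axes.
In Python, from rig import env gives the robot as it stands.
- The arm moves only by the shell command python3 -m handwheel 'ROWS' [OPENING] [FORCE]. ROWS is JSON, a list that holds one entry, the list of rows, each a list of 4 numbers: the shift along the tool's x, y, z in m, then the turn about the tool's z in rad. In form: [[[x, y, z, roll], ...]]. A call has 1 to 5 rows; each row shifts and turns the commanded pose from where the row before left it, along the tool's axes as they then stand; what a row does not reach is not made up. A row lasts 1/12 s, in which the tool goes at most 41.7 mm and 7.16 degrees, less where a joint would pass 70% of its speed; a pose out of reach is approached as far as the arm can. A call is refused whole if a number of a shift passes 0.0417 or a number of a turn 0.125, either way. A call with a gripper value outside its range is refused whole. OPENING is the opening in per cent of the stroke, from 0 (shut) to 100 (fully open), set as the call begins (- or left out, the last holds). The fingers move at their own pace and stop on an object; FORCE is the grip in N (left out, the last holds). Time passes only in rows, so rows that do not move let the fingers close. It gives the time, the measured TCP pose, the force and the opening at its end, in the units of the state.
- env.observe(): the state, without advancing time (a new reading comes with each control period).
- env.get_image(name): name is "scene" or "side" or "wrist"; returns (picture, depth): 480x640x3 uint8, red, green, blue; 480x640 float32, m along the optical axis (not along the pixel's ray), 0 where there is no reading.
- env.camera_params(name): a dict with "K" (3x3 intrinsics, pixels), "rvec" (rotation vector, rad) and "tvec" (3), from world to camera coordinates, as OpenCV has them. Camera axes: x right, y down, z forward; pixel columns grow to the right and rows downward; lengths in m; the calibration is good to about 2 mm. A picture is of the moment at which its call begins: read the wrist's pose just before it. camera_params takes no time and is no camera call; for the wrist camera it gives the pose at the moment of the call.
- env.close_job(): hands the job in, once; it reports no verdict.
The state is a dict: "time_s": time; "q": joint angles; "qvel": joint speeds; "joint_efforts": joint torques, N m; "position": TCP position; "tool_rot": TCP orientation; "ft_force": force on the tool from outside, world axes, zero at the start; "wrist_torque": the same for the moment, N m; "grip_width": finger opening in m.
Only numpy, scipy, OpenCV 4.12 (cv2) and the standard library are available. Lean on these libraries where they do the work, as an engineer would, in place of code of your own. Each camera call takes 0.05 s, during which the arm holds its last target. There are 200 camera calls.

TASK

The focus knob lying in the press board has its steel bush only started in the bore. Squeeze the quick clamp's trigger stroke by stroke to walk its jaw onto the bush and press it fully home, flange flush on the knob, and stop as soon as you feel it nip up solid: at least 12 N of clamping, but never over 30 N, as the knob is plastic. Then press the release tab right down so that the jaws let go and leave trigger and tab sprung back and the knob lying in its vee; keep your hand off the bar, the jaws and the knob, and leave the other things on the bench alone.

Things in the scene. Friction and masses are not known exactly. Their poses are not given: they have to be found in the camera images.
- press: Plywood press board 230 x 300 x 18 mm, fixed on the bench; a black quick bar clamp is bolted on it, lying on its side. Origin: on the board's underside below the middle of the clamp's bar. z up, y along the bar towards the moving jaw, x from the hand grip towards the jaws. Offsets below are in this frame, mm. Clamp housing x -24..18, y -74..30, z 33..67. Bar: x -12..12, z 47..53.
- grip_mid (a point): Middle of the clamp's fixed hand grip at (-76, -58, 50): a black bar x -112..-20, y -68..-48, z 37..63. The trigger is squeezed towards it.
- fixed_jaw_face (a point): Centre of the rubber face of the clamp's fixed jaw, (60, 36, 50), on the knob's axis; it looks to +y. An aluminium vee on the board (x 36..84, y 38..62) holds the knob in front of it.
- trigger_push (a point): Where to push the trigger: on its face that looks to +y, 10 mm from its free end, half-way up; at rest (-76, 0, 50). The trigger is a black bar 10 mm thick, z 40..60, standing out of the clamp body to x -86, at rest y -10..0, 38 mm clear of the grip. It is squeezed to -y, towards the grip. Beside it (y 0..60, x below -60) a finger has free room down to z 25.
- trigger (a joint): Trigger angle: 0 at rest, 0.38 rad at its stop (33 mm of push; 29 mm for a flat finger 20 mm wide, whose inner edge bears). Turns about a vertical pin at (12, -5) and springs back. It drives the bar after the first 0.1 to 0.2 rad; a ratchet keeps the gain, 4 to 7 mm a full stroke, if it goes fully back after each. Push needed: 3 to 6 N free, 6 to 8 N pressing the bush in, then as under joint bush.
- tab_push (a point): Where to press the release tab: on its face that looks to +y, half-way up, at rest (-42, 30, 50). The tab is a plain steel plate 6 mm thick (y 24..30, its end curled to y 33), z 41..59, standing out of the clamp body to x -56, between trigger and moving jaw. It is pressed to -y, towards the trigger. Beside it (y 30..75, x below -25) a finger has free room down to z 25.
- release (a joint): Release tab angle: 0 at rest, 0.24 rad at its stop (13 mm at tab_push). Turns about a vertical pin at (10.5, 24), springs back: 2.5 N at tab_push at rest, 5 N at the stop, a few N more under load. It lets the bar go by 0.15 rad or so: press it to its stop (a push of 12 N is ample) with the trigger at rest; the jaw's rubber then pushes the bar back.
- clamp_bar: The clamp's toothed steel bar with the moving jaw (a black bar across it, x -14..88, with the rubber pad). Origin: the press board's origin, moved to -y by as much as the jaw has been walked in (0 wide open, 32 mm at most).
- jaw_face (a point): Centre of the moving jaw's rubber pad face, on the knob's axis at x 60, z 50; at y 86 with the jaws wide open. It looks to -y.
- jaw_pad: The moving jaw's rubber pad, 46 x 32 mm, 9 mm thick, which gives 1 mm for each 12 N. Its origin is the press board's origin moved along with the jaw (use point jaw_face instead).
- knob: Black plastic focus knob, 40 mm diameter, 24 mm long, lying in the vee, its axis along the board's y. Origin: its centre; its y axis points out of the bore to the moving jaw. At the start it lies 1 to 5 mm off the fixed jaw, and the clamp pushes it there first, with under 1 N.
- bush (a joint): How far the bush is pressed in, m: 0 with a gap of 8 mm between flange and knob, 0.008 fully home, flange flush. It moves at about 8 N of clamping and stays where it is left. At 0.008 it is solid: the push on the trigger then climbs by 0.7 N or more per mm; 11 N there means some 20 N of clamping, 13 N some 25 N, 14 to 17 N some 30 N. When the trigger goes back the ratchet keeps part of it.
- bush_face (a point): Centre of the outer face of the bush's flange (steel, 23 mm diameter, 4 mm thick); the jaw's pad meets it.
- spare_knob: A second black focus knob, 40 mm diameter, 24 mm high, standing on the press board behind the clamp body. To be left alone. Origin at its underside.
- spare_bush: A spare flanged steel bush, 23 mm diameter, 20 mm high, standing flange down on the press board. To be left alone. Origin at its underside.
- screwdriver: Screwdriver, 190 mm long, lying on the bench to the left. To be left alone. Origin at the middle of its underside.
- green_bottle: Green glass bottle, 72 mm diameter, 170 mm high, standing to the left of the press board. To be left alone. Origin at its underside.
- petri_dish: Covered petri dish, 94 mm diameter, 14 mm high, lying to the right. To be left alone. Origin at its underside.
- slide_box: Closed slide box, 87 x 172 x 35 mm, to the right of the press board. To be left alone. Origin at its underside.
- objective: Microscope objective, 29 mm diameter, 41 mm high, standing behind the press board. To be left alone. Origin at its underside.
Things that resemble listed ones, but are neither listed nor needed, are in the scene too. Leave any purple or white look-alike of the knob alone.

How it is judged (in metres and radians):
On the way, in this order (a step that is already met when the one before it is completed fails the run):
1. the bush is pressed fully home (within 0.4 mm) and nipped up solid (over 12 N of clamping) (value of joint bush above 0.0076 m and contact force between jaw_pad and knob above 12 N), for 0.05 s.
2. the release tab is pressed down (over 0.12 rad) and the jaws let go of the knob (under 2 N) (value of joint release above 0.12 rad and contact force between jaw_pad and knob below 2 N), for 0.1 s.
At the end, for the whole second after the job is handed in: The bush is fully home in the knob (flange within 0.4 mm of the knob's face), the clamp is released and bears on the knob with less than 2 N, trigger and release tab have sprung back (within 0.03 rad), and the knob lies at rest in its vee (within 6 mm across and along, 4 mm in height) (value of joint bush above 0.0076 m and contact force between jaw_pad and knob below 2 N and value of joint each of trigger, release below 0.03 rad and x of knob in the frame of press between 0.054 and 0.066 m and z of knob in the frame of press between 0.046 and 0.054 m and y of knob in the frame of press between 0.044 and 0.056 m and linear speed of knob below 0.01 m/s); the robot touches nothing.
It fails at once if the clamp bears on the knob with more than 30 N (contact force between jaw_pad and knob above 30 N).
It fails at once if the robot touches the bar, the moving jaw or the knob (over 1 N) (contact force between any of the fingers, the arm and clamp_bar above 1 N or contact force between any of the fingers, the arm and knob above 1 N).
It fails at once if another thing on the bench is shifted by more than 30 mm (distance of any of spare_knob, spare_bush, screwdriver, green_bottle, petri_dish, slide_box, objective from where it was at the start of the episode above 0.03 m).
It also fails if it takes over 51 s, if anything falls off the work surface, if the arm or the gripper's body presses on something with over 40 N, if the wrist force passes 120 N, or if a joint passes its speed limit or range.

## Working session

There is one attempt and no reset: what is moved stays moved. The work goes in short steps, Python scripts to look and compute and a shell command to move; the robot and the scene stay as the last step left them, time stands still between calls to the robot, and variables do not carry over. Pictures are saved under pics/ and viewed, on a budget of 10 in all, crops included, one or two more only if the job needs it, and the job is handed in when it is done.

```bash
mkdir -p pics; ls; python3 - <<'E'
from rig import env
import cv2,numpy as np
s=env.observe(); print({k:np.round(v,3).tolist() for k,v in s.items()})
for n in("scene","side"):
    im,d=env.get_image(n); cv2.imwrite(f"pics/{n}0.png",im[...,::-1]); np.save(f"pics/{n}0.npy",d)
    p=env.camera_params(n); R=cv2.Rodrigues(np.array(p["rvec"]))[0]; print(n,np.round(p["K"],1).tolist(),"cam at",(-R.T@np.array(p["tvec"]).ravel()).round(3),"fwd",R[2].round(2))
E
```

```text
pics
{'time_s': 0.0, 'q': [-82.066, 21.838, 74.384, 0.001, 83.857, -12.335], 'qvel': [-0.035, 0.004, -0.011, -0.052, 0.031, -0.032], 'joint_efforts': [-0.001, -44.847, -23.128, -0.0, 0.005, -0.0], 'position': [0.191, -0.516, 0.223], 'tool_rot': [[0.938, 0.346, -0.0], [0.346, -0.938, 0.001], [0.0, -0.001, -1.0]], 'ft_force': [0.165, -0.347, 0.025], 'wrist_torque': [-0.005, 0.049, -0.019], 'grip_width': 0.085}
scene [[446.0, 0.0, 324.4], [0.0, 446.0, 232.0], [0.0, 0.0, 1.0]] cam at [1.137 0.527 0.749] fwd [-0.53 -0.53 -0.66]
side [[484.2, 0.0, 320.0], [0.0, 484.2, 228.6], [0.0, 0.0, 1.0]] cam at [ 0.398 -1.099  0.86 ] fwd [ 0.14  0.8  -0.58]
```

View pics/scene0.png

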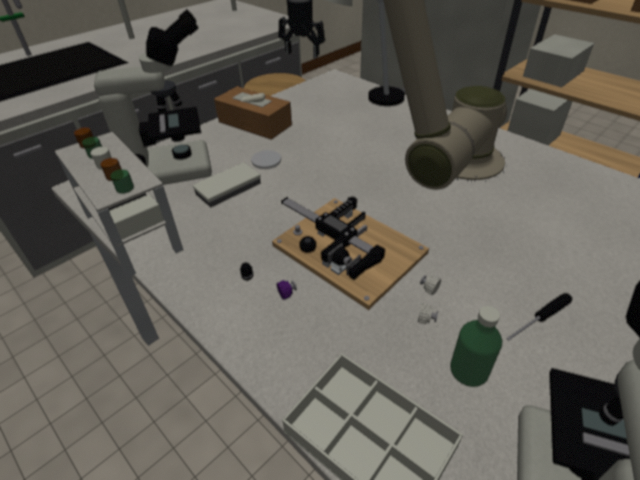

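View pics/side0.png

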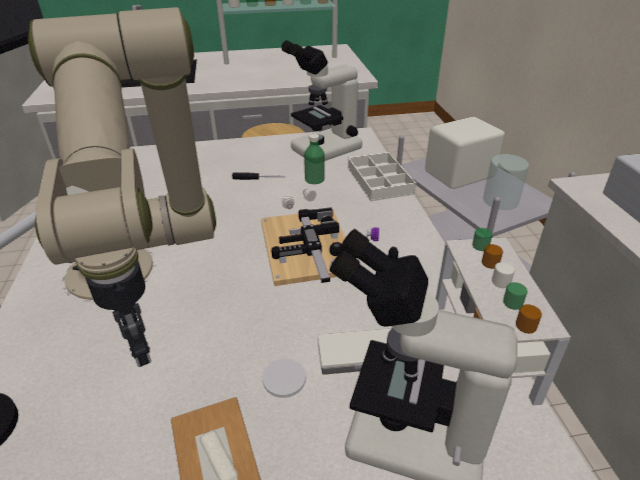

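The scene view shows the board at about (350,250) with the clamp on it. The spare knob is at about (308,243), the purple look-alike at (286,288), white ones at (430,285) and (428,315), and the bottle at (478,345). The side view shows the board at about (308,245). Next I'll locate the board in both views.

```bash
cat > h.py <<'E'
import cv2,numpy as np
from rig import env
def cam(n):
    p=env.camera_params(n); R=cv2.Rodrigues(np.array(p["rvec"]))[0]; return np.array(p["K"]),R,np.array(p["tvec"]).ravel()
def plane(c,uv,z):
    K,R,t=c; uv=np.atleast_2d(uv).astype(float); r=(R.T@np.linalg.inv(K)@np.c_[uv,np.ones(len(uv))].T).T
    o=-R.T@t; return o+r*((z-o[2])/r[:,2])[:,None]
def proj(c,P):
    K,R,t=c; q=(K@(R@np.atleast_2d(P).T+t[:,None])).T; return q[:,:2]/q[:,2:]
def board(im,c,roi=None):
    h=cv2.cvtColor(im,cv2.COLOR_RGB2HSV); m=cv2.inRange(h,(8,90,60),(25,255,255))
    if roi: z=np.zeros_like(m); z[roi[1]:roi[3],roi[0]:roi[2]]=255; m&=z
    m=cv2.morphologyEx(m,cv2.MORPH_OPEN,np.ones((2,2)))
    ys,xs=np.nonzero(m); P=plane(c,np.c_[xs,ys],.018)
    return cv2.minAreaRect((P[:,:2]*1000).astype(np.float32))
E
python3 - <<'E'
from h import *
for n,roi in(("scene",(265,190,440,315)),("side",(250,200,360,290))):
    im=cv2.imread(f"pics/{n}0.png")[...,::-1].copy(); c=cam(n)
    r=board(im,c,roi); print(n,r,cv2.boxPoints(r).round().tolist())
a=cv2.imread("pics/scene0.png")[190:315,265:440]; b=cv2.imread("pics/side0.png")[195:295,250:360]
a=cv2.resize(a,(560,400),interpolation=3); b=cv2.resize(b,(440,400),interpolation=3)
cv2.imwrite("pics/crop1.png",cv2.resize(np.hstack([a,b]),(800,320)))
E
```

```text
scene ((553.073974609375, 17.85943603515625), (234.89056396484375, 301.26568603515625), 1.9419499635696411) [[431.0, 164.0], [441.0, -137.0], [676.0, -129.0], [665.0, 172.0]]
side ((548.763671875, -3.6232757568359375), (229.221435546875, 314.1191711425781), 1.8176167011260986) [[429.0, 150.0], [439.0, -164.0], [668.0, -157.0], [658.0, 157.0]]
```

View pics/crop1.png

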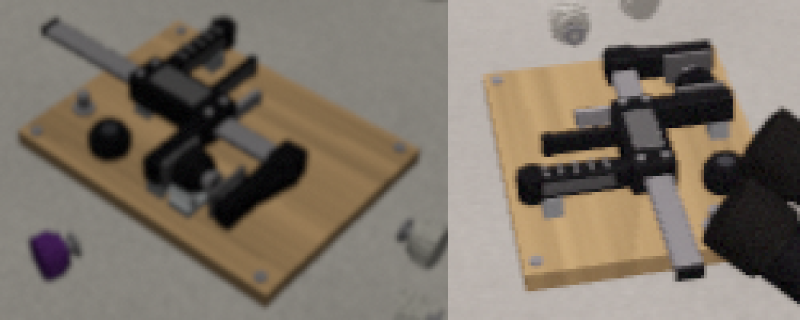

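Crop: the clamp's grip is at (555,180), the trigger at (580,140) and the tab at (590,115) in the right half. The moving jaw is at the far end, world +y, and the grip is on the robot side. The knob to press is the black one in the vee between the jaws, at left-half (195,170). The black knob at (108,138) is the spare. So press x is roughly world x, with a yaw of about 1.9°. I'll move above it, gripper shut.

```bash
python3 -m handwheel '[[[0,0,-0.01,0.08],[0,0,-0.01,0.08],[0,0,-0.01,0.08],[0,0,-0.01,0.08],[0.018,-0.036,0,0]]]' 0 60
python3 -m handwheel '[[[0.018,-0.036,0,0],[0.018,-0.036,0,0],[0.018,-0.036,0,0],[0.018,-0.036,0,0],[0.018,-0.036,0,0]]]'
python3 -m handwheel '[[[0.018,-0.036,0,0],[0.018,-0.036,0,0],[0.018,-0.036,0,0],[0.018,-0.036,0,0],[0.018,-0.036,0,0]]]'
python3 -m handwheel '[[[0.018,-0.036,0,0],[0.018,-0.02,0,0],[0,0,0,0]]]'
python3 - <<'E'
from h import *
im,d=env.get_image("wrist"); cv2.imwrite("pics/w1.png",im[...,::-1]); np.save("pics/w1.npy",d)
c=cam("wrist"); np.savez("pics/w1c.npz",K=c[0],R=c[1],t=c[2]); s=env.observe(); print(np.round(s["position"],4),np.round(s["tool_rot"],4).tolist())
print(cv2.boxPoints(r:=board(im,c)).round(1).tolist(),r)
E
```

```text
time_s: 0.52
position: [0.2056, -0.4833, 0.2637]
tool_rot: [[1.0, 0.026, -0.0], [0.026, -1.0, -0.003], [-0.0, 0.003, -1.0]]
ft_force: [1.6, 0.1, 0.2]
grip_width: 0.0255
time_s: 0.93
position: [0.2914, -0.2944, 0.2631]
tool_rot: [[0.999, 0.033, -0.0], [0.033, -0.999, 0.0], [-0.0, -0.0, -1.0]]
ft_force: [1.6, -0.9, 0.7]
grip_width: 0.0
time_s: 1.35
position: [0.3752, -0.1115, 0.2633]
tool_rot: [[0.999, 0.033, -0.0], [0.033, -0.999, 0.0], [-0.0, -0.0, -1.0]]
ft_force: [1.6, -0.3, 0.7]
grip_width: 0.0003
time_s: 1.6
position: [0.4106, -0.0529, 0.2632]
tool_rot: [[0.999, 0.039, 0.0], [0.039, -0.999, 0.001], [0.0, -0.001, -1.0]]
ft_force: [-0.3, 0.5, 0.4]
grip_width: -0.0001
[ 0.4097 -0.0545  0.263 ] [[0.9993, 0.0381, -0.0006], [0.0381, -0.9993, 0.0003], [-0.0006, -0.0004, -1.0]]
[[425.0, 152.6999969482422], [435.6000061035156, -145.3000030517578], [600.4000244140625, -139.39999389648438], [589.7999877929688, 158.60000610351562]] ((512.7015991210938, 6.6204071044921875), (164.88978576660156, 298.1557922363281), 2.050830602645874)
```

View pics/w1.png

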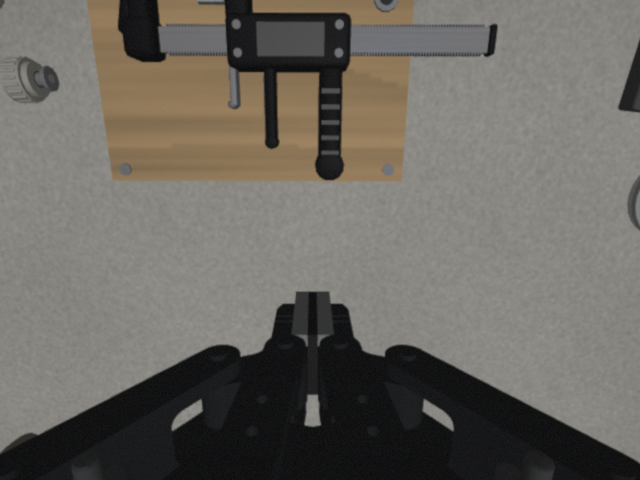

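The wrist view is clear. Housing corners are about (228,13) to (349,70), the trigger end is at (272,148), the tab end at (236,108), and the grip end at (329,178).

```bash
python3 - <<'E'
from h import *
z=np.load("pics/w1c.npz"); c=(z["K"],z["R"],z["t"]); a=np.radians(2.05); X=np.array([np.cos(a),np.sin(a)]); Y=np.array([-X[1],X[0]])
# pixel, top z, press coord
for n,uv,h,xy in [("house +y-x",(229,70),.067,(-24,30)),("house -y-x",(349,70),.067,(-24,-74)),("house +y+x",(228,13),.067,(18,30)),("house -y+x",(349,13),.067,(18,-74)),("trig end",(272,148),.060,(-86,-5)),("tab end",(235,108),.059,(-56,28)),("grip end",(329,179),.063,(-112,-58)),("bar mid at x -12",(420,54),.053,(-12,None)),("bar x12",(420,24),.053,(12,None))]:
    P=plane(c,uv,h)[0,:2]*1000
    o=P-xy[0]*X-(xy[1] or 0)*Y
    print(n,P.round(1),"origin->",o.round(1), '' if xy[1] is not None else (P@X,o@X))
d=np.load("pics/w1.npy"); print([ (uv,round(float(d[uv[1],uv[0]]),4)) for uv in [(290,40),(272,120),(236,95),(330,120),(420,40)]], -(c[1].T@c[2]))
E
```

```text
house +y-x [528.5  20.7] origin-> [553.5  -8.4] 
house -y-x [532.2 -80.1] origin-> [553.6  -5.2] 
house +y+x [570.9  20.5] origin-> [554.  -10.1] 
house -y+x [574.5 -77.3] origin-> [553.9  -4. ] 
trig end [465.8 -15.2] origin-> [551.6  -7.1] 
tab end [498.9  17.9] origin-> [555.8  -8.1] 
grip end [440.3 -68. ] origin-> [550.1  -6. ] 
bar mid at x -12 [ 549.3 -141.8] origin-> [ 561.3 -141.3] (np.float64(543.848745088014), np.float64(555.8487450880141))
bar x12 [ 572.3 -139. ] origin-> [ 560.3 -139.5] (np.float64(566.9684424433592), np.float64(554.9684424433591))
[((290, 40), 0.3113), ((272, 120), 0.336), ((236, 95), 0.3331), ((330, 120), 0.3346), ((420, 40), 0.3255)] [ 0.48130404 -0.05126441  0.41367712]
```

```bash
python3 -m handwheel '[[[0.0232,-0.024,0,0],[0.0232,-0.024,0,0],[0.0232,-0.024,0,0],[0,0,0,0]]]' 
python3 -m handwheel '[[[0,0,0.035,0],[0,0,0.035,0],[0,0,0.035,0],[0,0,0.025,0],[0,0,0,0]]]'
python3 - <<'E'
from h import *
im,d=env.get_image("wrist"); cv2.imwrite("pics/w2.png",im[...,::-1]); np.save("pics/w2.npy",d)
c=cam("wrist"); np.savez("pics/w2c.npz",K=c[0],R=c[1],t=c[2]); s=env.observe(); print(np.round(s["position"],4))
E
```

```text
time_s: 1.98
position: [0.4783, 0.0199, 0.2627]
tool_rot: [[0.999, 0.036, -0.0], [0.036, -0.999, 0.001], [-0.0, -0.001, -1.0]]
ft_force: [-0.6, -0.7, -1.1]
grip_width: -0.0002
time_s: 2.4
position: [0.4734, 0.0173, 0.1292]
tool_rot: [[0.999, 0.032, -0.009], [0.032, -0.999, 0.002], [-0.009, -0.002, -1.0]]
ft_force: [-0.3, 0.4, -0.1]
grip_width: 0.0002
[0.4749 0.0171 0.132 ]
```

View pics/w2.png

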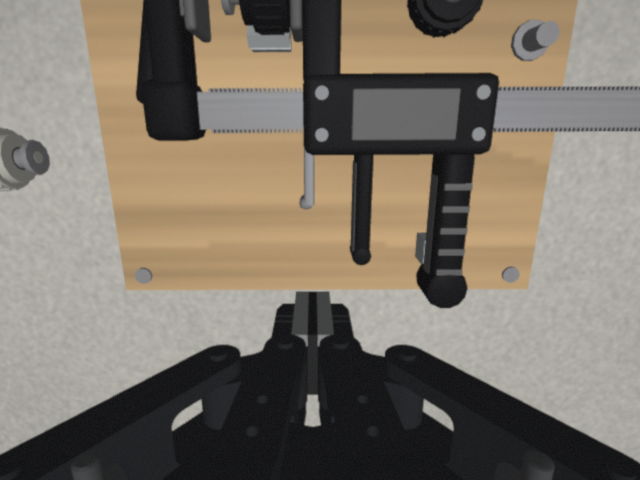

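```bash
python3 - <<'E'
from h import *
z=np.load("pics/w2c.npz"); c=(z["K"],z["R"],z["t"]); a=np.radians(2.05); X=np.array([np.cos(a),np.sin(a)]); Y=np.array([-X[1],X[0]])
for n,uv,h,xy in [("house +y-x",(305,153),.067,(-24,30)),("house -y-x",(496,153),.067,(-24,-74)),("house +y+x",(305,74),.067,(18,30)),("house -y+x",(497,74),.067,(18,-74)),("trig end",(361,264),.060,(-86,-5)),("tab end",(306,209),.059,(-56,28.5)),("grip end",(446,306),.063,(-112,-58))]:
    P=plane(c,uv,h)[0,:2]*1000; print(n,P.round(1),"origin->",(P-xy[0]*X-xy[1]*Y).round(1))
im=cv2.imread("pics/w2.png")[...,::-1].copy(); print(board(im,c))
s=env.observe(); p=np.array(s["position"]); R=np.array(s["tool_rot"]); print(p,R.round(4).tolist())
for q in [(0,0,.017),(0,.0145,.017),(0,-.0145,.017),(.011,0,.017),(-.011,0,.017)]: print(q,proj(c,p+R@q).round(0))
o=np.array([553.5,-7.2]); print("press xy",(p[:2]*1000-o)@np.c_[X,Y])
E
```

```text
house +y-x [534.9  23.8] origin-> [559.9  -5.3]
house -y-x [538.2 -81.8] origin-> [559.6  -7. ]
house +y+x [575.1  24.9] origin-> [558.2  -5.8]
house -y+x [578.3 -75.5] origin-> [557.7  -2.2]
trig end [468.3 -12.7] origin-> [554.1  -4.6]
tab end [501.8  22.5] origin-> [558.8  -4. ]
grip end [442.9 -68.1] origin-> [552.7  -6.1]
((528.1534423828125, 9.082534790039062), (191.28005981445312, 302.9650573730469), 1.8575862646102905)
[0.47493017 0.01711529 0.13198535] [[0.9995, 0.0324, -0.005], [0.0324, -0.9995, 0.0008], [-0.005, -0.001, -1.0]]
(0, 0, 0.017) [[314. 288.]]
(0, 0.0145, 0.017) [[344. 288.]]
(0, -0.0145, 0.017) [[283. 288.]]
(0.011, 0, 0.017) [[314. 267.]]
(-0.011, 0, 0.017) [[314. 309.]]
press xy [-77.64974793  27.1102961 ]
```

```bash
python3 -m handwheel '[[[0,0,0,0],[0,0,0,0]]]'
python3 - <<'E'
from h import *
s=env.observe(); p=np.array(s["position"]); R=np.array(s["tool_rot"]); c=cam("wrist")
im,d=env.get_image("wrist"); cv2.imwrite("pics/w3.png",im[...,::-1]); np.save("pics/w3.npy",d)
print(p.round(4),R.round(4).tolist())
K,Rc,t=c
def bp(u,v):
    D=d[v,u]; q=np.linalg.inv(K)@[u,v,1]*D; return (Rc.T@(q-t))
for uv in [(297,296),(304,296),(324,296),(329,296),(304,310),(304,330),(324,330),(280,312),(346,312),(285,345),(340,345)]: 
    w=bp(*uv); print(uv,d[uv[1],uv[0]].round(4),w.round(4),"tool",(R.T@(w-p)*1000).round(1))
g=cv2.cvtColor(im,cv2.COLOR_RGB2HSV)
for n,uv in [("trig",(361,200)),("trig",(361,240)),("tab",(309,185)),("tab",(309,170)),("housing",(320,150)),("housing",(400,140)),("grip",(450,200))]: w=bp(*uv); print(n,uv,w.round(4))
m=(d>0)
for v in (200,240): print(v,"depth across",[ (u,round(float(bp(u,v)[2]),3)) for u in range(340,384,3)])
for v in (180,): print(v,"tab",[ (u,round(float(bp(u,v)[2]),3)) for u in range(296,324,2)])
print("trig down",[ (v,round(float(bp(361,v)[2]),3)) for v in range(246,276,2)])
E
```

```text
time_s: 2.62
position: [0.4772, 0.0173, 0.1351]
tool_rot: [[0.999, 0.033, 0.003], [0.033, -0.999, -0.001], [0.003, 0.001, -1.0]]
ft_force: [0.4, 0.4, -0.3]
grip_width: -0.0001
[0.4772 0.0173 0.1351] [[0.9994, 0.0331, 0.0032], [0.0331, -0.9995, -0.0008], [0.0032, 0.0009, -1.0]]
(297, 296) 0.1453 [0.4882 0.0242 0.1521] tool [ 11.3  -6.5 -17. ]
(304, 296) 0.1455 [0.4882 0.0215 0.1519] tool [ 11.2  -3.8 -16.8]
(324, 296) 0.1444 [0.4889 0.0139 0.153 ] tool [ 11.7   3.8 -17.8]
(329, 296) 0.1449 [0.4887 0.012  0.1525] tool [ 11.5   5.7 -17.3]
(304, 310) 0.1338 [0.4882 0.0213 0.1641] tool [ 11.3  -3.6 -28.9]
(304, 330) 0.1196 [0.4886 0.021  0.1788] tool [ 11.7  -3.3 -43.6]
(324, 330) 0.1205 [0.4883 0.0147 0.178 ] tool [ 11.2   3.1 -42.9]
(280, 312) 0.1413 [0.4839 0.0303 0.1575] tool [  7.2 -12.7 -22.3]
(346, 312) 0.1418 [0.4845 0.0056 0.157 ] tool [  7.   11.9 -21.9]
(285, 345) 0.0 [0.5482 0.0204 0.2861] tool [  71.6   -0.6 -150.7]
(340, 345) 0.1085 [0.4903 0.0105 0.19  ] tool [ 13.1   7.3 -54.8]
trig (361, 200) [ 0.5108 -0.0102  0.0605]
trig (361, 240) [ 0.4856 -0.012   0.0596]
tab (309, 18
[... 361 characters left out ...]
 (373, 0.019), (376, 0.018), (379, 0.018), (382, 0.019)]
240 depth across [(340, 0.018), (343, 0.018), (346, 0.286), (349, 0.044), (352, 0.058), (355, 0.059), (358, 0.061), (361, 0.06), (364, 0.06), (367, 0.06), (370, 0.018), (373, 0.018), (376, 0.018), (379, 0.019), (382, 0.019)]
180 tab [(296, 0.018), (298, 0.017), (300, 0.018), (302, 0.017), (304, 0.057), (306, 0.059), (308, 0.058), (310, 0.059), (312, 0.058), (314, 0.018), (316, 0.018), (318, 0.018), (320, 0.016), (322, 0.018)]
trig down [(246, 0.061), (248, 0.06), (250, 0.061), (252, 0.06), (254, 0.06), (256, 0.061), (258, 0.061), (260, 0.06), (262, 0.06), (264, 0.06), (266, 0.061), (268, 0.06), (270, 0.018), (272, 0.019), (274, 0.018)]
```

```bash
python3 - <<'E'
from h import *
s=env.observe(); p=np.array(s["position"]); R=np.array(s["tool_rot"]); c=cam("wrist"); K,Rc,t=c
d=np.load("pics/w3.npy")
for v in range(262,300,3):
    print(v,[(round(float(d[v,u]),3)) for u in (290,298,304,313,322,328,335)])
out=[]
for n in("scene","side"):
    im,dd=env.get_image(n); c=cam(n); im=im[...,::-1].copy(); np.save(f"pics/{n}4.npy",dd)
    u,v=proj(c,p+R@(0,0,.017))[0]; w=proj(c,p)[0]; print(n,(u,v),w)
    x0,y0=int(u)-50,int(v)-60; k=im[y0:y0+100,x0:x0+100]; k=cv2.resize(k,(400,400),interpolation=cv2.INTER_CUBIC)
    for q in((u,v),w): cv2.circle(k,(int((q[0]-x0+.5)*4),int((q[1]-y0+.5)*4)),3,(0,0,255),-1)
    out.append(k)
cv2.imwrite("pics/c4.png",np.hstack(out))
E
```

```text
262 [0.282, 0.282, 0.283, 0.284, 0.283, 0.284, 0.284]
265 [0.283, 0.284, 0.283, 0.283, 0.285, 0.283, 0.284]
268 [0.285, 0.285, 0.285, 0.285, 0.285, 0.283, 0.286]
271 [0.285, 0.286, 0.285, 0.285, 0.284, 0.285, 0.0]
274 [0.285, 0.286, 0.285, 0.286, 0.286, 0.286, 0.286]
277 [0.286, 0.287, 0.288, 0.286, 0.286, 0.287, 0.287]
280 [0.287, 0.287, 0.288, 0.287, 0.287, 0.288, 0.287]
283 [0.287, 0.287, 0.289, 0.287, 0.288, 0.289, 0.288]
286 [0.29, 0.289, 0.289, 0.289, 0.287, 0.289, 0.288]
289 [0.29, 0.289, 0.289, 0.289, 0.288, 0.289, 0.29]
292 [0.291, 0.147, 0.148, 0.148, 0.149, 0.15, 0.29]
295 [0.311, 0.146, 0.146, 0.146, 0.147, 0.146, 0.31]
298 [0.31, 0.143, 0.144, 0.143, 0.144, 0.144, 0.312]
scene (np.float64(372.494172064474), np.float64(199.2071150660975)) [372.90526757 193.29674101]
side (np.float64(280.0826191085365), np.float64(213.8957159749041)) [279.70780435 208.73736906]
```

View pics/c4.png

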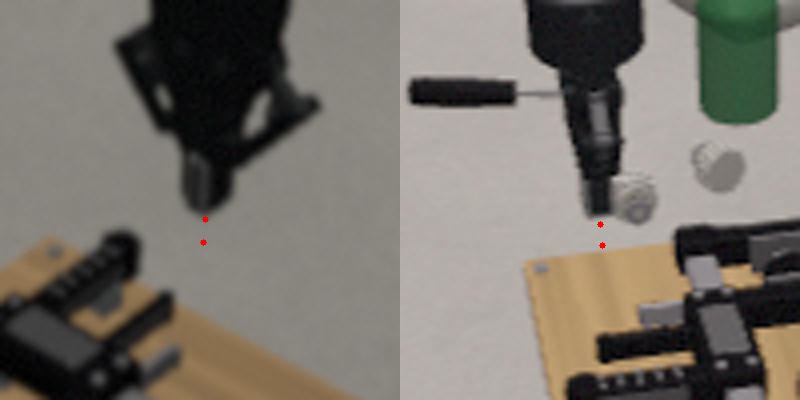

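```bash
python3 - <<'E'
from h import *
s=env.observe(); p=np.array(s["position"]); R=np.array(s["tool_rot"])
for n,(u,v) in (("scene",(372,196)),("side",(279,211))):
    K,Rc,t=cam(n); d=np.load(f"pics/{n}4.npy")
    vv,uu=np.mgrid[v-50:v+15,u-25:u+26]; D=d[vv,uu].ravel()
    P=(Rc.T@((np.linalg.inv(K)@np.c_[uu.ravel(),vv.ravel(),np.ones(uu.size)].T)*D-t[:,None])).T
    q=(P-p)@R*1000; k=(D>0)&(abs(q[:,0])<30)&(abs(q[:,1])<40)&(abs(q[:,2])<90); q=q[k]
    for z in range(-60,25,6):
        a=q[(q[:,2]>=z)&(q[:,2]<z+6)]
        if len(a): print(n,z,len(a),"x",a[:,0].min().round(1),a[:,0].max().round(1),"y",a[:,1].min().round(1),a[:,1].max().round(1))
E
```

```text
scene -60 58 x -6.2 16.6 y -33.5 30.7
scene -54 27 x 7.4 15.4 y -17.5 28.1
scene -48 23 x 3.1 16.1 y -14.6 10.5
scene -42 28 x -1.0 14.4 y -15.1 13.2
scene -36 30 x -5.7 13.9 y -16.0 12.1
scene -30 29 x -6.0 14.1 y -15.7 13.9
scene -24 30 x -2.4 15.4 y -14.6 13.9
scene -18 19 x -6.3 15.1 y -12.4 14.0
scene -12 7 x 6.4 12.2 y -7.4 3.3
side -60 13 x -12.1 8.8 y -6.4 31.3
side -54 2 x -10.8 -10.7 y -10.4 -8.9
side -48 7 x -3.6 7.3 y 9.7 15.1
side -42 16 x -10.0 10.9 y -0.7 18.9
side -36 17 x -10.1 10.9 y -5.9 15.5
side -30 13 x -9.2 10.5 y 2.2 14.5
side -24 16 x -9.8 9.9 y 3.9 13.9
side -18 9 x -9.6 12.1 y 3.0 9.3
side -12 6 x -4.8 9.7 y 1.4 7.6
```

In the scene, side and wrist views the fingertips end about 13 mm behind the reported TCP, where the notes say 17 mm ahead. I don't know which one the contacts follow, so I'll go down to TCP z = 0.042. That height overlaps the trigger either way and clears the board either way. Then I'll feel for contact.

```bash
python3 -m handwheel '[[[0,0,0.03,0],[0,0,0.025,0],[0,0,0.02,0],[0,0,0.012,0],[0,0,0.006,0]]]'
python3 -m handwheel '[[[0,0,0,0],[0,0,0,0],[0,0,0,0]]]'
python3 -m handwheel '[[[0,0.003,0,0],[0,0.003,0,0],[0,0.002,0,0],[0,0,0,0],[0,0,0,0]]]'
```

```text
time_s: 3.18
position: [0.476, 0.0181, 0.0395]
tool_rot: [[0.999, 0.034, -0.001], [0.034, -0.999, 0.0], [-0.001, -0.0, -1.0]]
ft_force: [1.1, -0.1, 0.6]
grip_width: -0.0002
time_s: 3.43
position: [0.4769, 0.018, 0.0414]
tool_rot: [[0.999, 0.034, 0.002], [0.034, -0.999, -0.0], [0.002, 0.0, -1.0]]
ft_force: [0.0, 0.0, 0.9]
grip_width: -0.0001
time_s: 3.85
position: [0.4766, 0.0098, 0.0404]
tool_rot: [[0.999, 0.033, 0.0], [0.033, -0.999, -0.0], [0.0, 0.0, -1.0]]
ft_force: [-0.0, -0.4, 0.9]
grip_width: 0.0
```

```bash
for i in 1; do python3 -m handwheel '[[[0,0.002,0,0],[0,0.002,0,0],[0,0,0,0],[0,0,0,0]]]'; done
python3 -m handwheel '[[[0,0.002,0,0],[0,0.002,0,0],[0,0,0,0],[0,0,0,0]]]'
python3 -m handwheel '[[[0,0.002,0,0],[0,0.002,0,0],[0,0,0,0],[0,0,0,0]]]' 
python3 - <<'E'
from h import *
s=env.observe(); p=np.array(s["position"])
im,d=env.get_image("wrist"); cv2.imwrite("pics/w5.png",im[...,::-1]); np.save("pics/w5.npy",d)
E
```

```text
time_s: 4.18
position: [0.4767, 0.006, 0.0403]
tool_rot: [[0.999, 0.034, -0.0], [0.034, -0.999, 0.0], [-0.0, -0.0, -1.0]]
ft_force: [-0.3, 0.0, -0.5]
grip_width: -0.0002
time_s: 4.52
position: [0.4767, 0.0021, 0.0403]
tool_rot: [[0.999, 0.034, -0.0], [0.034, -0.999, 0.0], [-0.0, -0.0, -1.0]]
ft_force: [-1.1, 1.7, -0.3]
grip_width: 0.0001
time_s: 4.85
position: [0.4769, -0.002, 0.0403]
tool_rot: [[0.999, 0.034, -0.0], [0.034, -0.999, 0.0], [-0.0, -0.0, -1.0]]
ft_force: [-1.3, 2.5, 0.1]
grip_width: -0.0
```

View pics/w5.png

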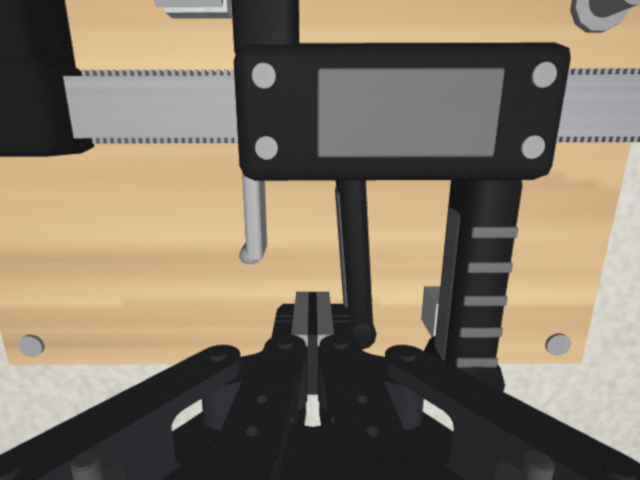

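The picture shows the finger (313,310) against the trigger (360,320), and the trigger has started to turn. Contact came at TCP y of about 0.0025 with a push of 2.5 N. Stroke 1 is a free stroke.

```bash
python3 -m handwheel '[[[0,0.005,0,0],[0,0.005,0,0],[0,0.005,0,0],[0,0.004,0,0],[0,0,0,0]]]'
python3 -m handwheel '[[[0,0.002,0,0],[0,0.002,0,0],[0,0,0,0],[0,0,0,0]]]'
```

```text
time_s: 5.32
position: [0.4777, -0.0218, 0.0403]
tool_rot: [[0.999, 0.033, 0.0], [0.033, -0.999, -0.0], [0.0, 0.0, -1.0]]
ft_force: [0.9, 4.0, -0.8]
grip_width: 0.0002
time_s: 5.65
position: [0.4776, -0.0249, 0.0403]
tool_rot: [[0.999, 0.034, -0.0], [0.034, -0.999, -0.0], [-0.0, 0.0, -1.0]]
ft_force: [-0.5, 3.8, -0.3]
grip_width: -0.0001
```

```bash
cat > jaw.py <<'E'
from h import *
s=env.observe(); c=cam("wrist"); im,d=env.get_image("wrist"); import sys
cv2.imwrite(f"pics/{sys.argv[1]}.png",im[...,::-1])
g=cv2.cvtColor(im,cv2.COLOR_RGB2GRAY)
P=plane(c,[(300,110)],.053)
# sample along bar's near part of jaw: world line y' at press x=-3, z=.053
a=np.radians(2.05); X=np.array([np.cos(a),np.sin(a)]); Y=np.array([-X[1],X[0]]); O=np.array([.5533,-.005])
ys=np.arange(.035,.10,.0005); L=np.array([np.r_[O+X*-.003+Y*y,.053] for y in ys]); uv=proj(c,L).round().astype(int)
v=[int(g[b,a_]) if 0<=a_<640 and 0<=b<480 else -1 for a_,b in uv]
k=[i for i in range(len(v)-3) if v[i]>90 and 0<=v[i+3]<60]
print(np.round(s["position"],4),"jaw bar edge y'",[round(ys[i]*1000,1) for i in k][:6], "visible to",ys[[j for j in range(len(v)) if v[j]>=0][-1]])
E
python3 -m handwheel '[[[0,-0.012,0,0],[0,-0.012,0,0],[0,-0.007,0,0],[0,0,0,0]]]'
python3 jaw.py w6
python3 -m handwheel '[[[0,0.007,0,0],[0,0.006,0,0],[0,0.006,0,0],[0,0.006,0,0],[0,0.004,0,0]]]'
python3 -m handwheel '[[[0,0.002,0,0],[0,0,0,0],[0,0,0,0]]]'
```

```text
time_s: 5.98
position: [0.4765, 0.0077, 0.0404]
tool_rot: [[0.999, 0.036, 0.0], [0.036, -0.999, -0.0], [0.0, 0.0, -1.0]]
ft_force: [-0.4, 0.1, 1.1]
grip_width: -0.0001
[0.4765 0.0077 0.0404] jaw bar edge y' [np.float64(83.5), np.float64(84.0), np.float64(84.5)] visible to 0.09950000000000006
time_s: 6.45
position: [0.4778, -0.0239, 0.0403]
tool_rot: [[0.999, 0.033, 0.0], [0.033, -0.999, 0.0], [0.0, -0.0, -1.0]]
ft_force: [0.2, 5.6, 0.3]
grip_width: 0.0002
time_s: 6.7
position: [0.4775, -0.0251, 0.0403]
tool_rot: [[0.999, 0.033, -0.0], [0.033, -0.999, 0.0], [-0.0, -0.0, -1.0]]
ft_force: [0.2, 2.6, 0.5]
grip_width: 0.0001
```

```bash
python3 -m handwheel '[[[0,-0.012,0,0],[0,-0.012,0,0],[0,-0.009,0,0],[0,0,0,0]]]'
python3 jaw.py w7
python3 -m handwheel '[[[0,0.007,0,0],[0,0.005,0,0],[0,0.003,0,0],[0,0.003,0,0],[0,0.003,0,0]]]'
python3 -m handwheel '[[[0,0.002,0,0],[0,0.002,0,0],[0,0.002,0,0],[0,0.002,0,0],[0,0,0,0]]]'
```

```text
time_s: 7.03
position: [0.4764, 0.01, 0.0404]
tool_rot: [[0.999, 0.036, 0.0], [0.036, -0.999, -0.0], [0.0, 0.0, -1.0]]
ft_force: [-1.0, -0.2, -0.5]
grip_width: 0.0001
[0.4764 0.01   0.0404] jaw bar edge y' [np.float64(78.0), np.float64(78.5)] visible to 0.09950000000000006
time_s: 7.5
position: [0.4776, -0.0136, 0.0404]
tool_rot: [[0.999, 0.033, 0.001], [0.033, -0.999, 0.0], [0.001, 0.0, -1.0]]
ft_force: [1.2, 4.6, 0.6]
grip_width: 0.0001
time_s: 7.92
position: [0.4776, -0.0209, 0.0403]
tool_rot: [[0.999, 0.033, 0.0], [0.033, -0.999, 0.001], [0.0, -0.001, -1.0]]
ft_force: [1.1, 5.9, -0.2]
grip_width: -0.0002
```

```bash
python3 -m handwheel '[[[0,0.002,0,0],[0,0.002,0,0],[0,0,0,0],[0,0,0,0]]]'
python3 -m handwheel '[[[0,-0.012,0,0],[0,-0.012,0,0],[0,-0.008,0,0],[0,0,0,0]]]'
python3 jaw.py w8
```

```text
time_s: 8.25
position: [0.4776, -0.0246, 0.0402]
tool_rot: [[0.999, 0.033, -0.0], [0.033, -0.999, 0.001], [-0.0, -0.001, -1.0]]
ft_force: [1.4, 6.5, 0.7]
grip_width: 0.0004
time_s: 8.58
position: [0.4765, 0.0086, 0.0404]
tool_rot: [[0.999, 0.036, 0.0], [0.036, -0.999, -0.0], [0.0, 0.0, -1.0]]
ft_force: [0.3, 0.2, -0.6]
grip_width: -0.0003
[0.4765 0.0086 0.0404] jaw bar edge y' [np.float64(74.0), np.float64(74.5)] visible to 0.09950000000000006
```

```bash
python3 -m handwheel '[[[0,0.007,0,0],[0,0.004,0,0],[0,0.003,0,0],[0,0.002,0,0],[0,0,0,0]]]'
python3 -m handwheel '[[[0,0.002,0,0],[0,0.002,0,0],[0,0,0,0],[0,0,0,0]]]'
python3 -m handwheel '[[[0,0.002,0,0],[0,0.001,0,0],[0,0,0,0],[0,0,0,0]]]'
```

```text
time_s: 9.05
position: [0.4776, -0.0095, 0.0404]
tool_rot: [[0.999, 0.032, 0.001], [0.032, -0.999, 0.001], [0.001, -0.001, -1.0]]
ft_force: [1.0, 5.7, 0.2]
grip_width: 0.0002
time_s: 9.38
position: [0.4778, -0.0133, 0.0404]
tool_rot: [[0.999, 0.033, 0.001], [0.033, -0.999, 0.001], [0.001, -0.001, -1.0]]
ft_force: [1.9, 6.5, 0.4]
grip_width: 0.0001
time_s: 9.72
position: [0.4778, -0.0162, 0.0404]
tool_rot: [[0.999, 0.033, 0.001], [0.033, -0.999, 0.001], [0.001, -0.001, -1.0]]
ft_force: [1.9, 4.8, 0.1]
grip_width: -0.0
```

```bash
python3 -m handwheel '[[[0,0.002,0,0],[0,0.001,0,0],[0,0,0,0],[0,0,0,0]]]'
```

```text
time_s: 10.05
position: [0.4778, -0.0191, 0.0403]
tool_rot: [[0.999, 0.033, 0.001], [0.033, -0.999, 0.001], [0.001, -0.001, -1.0]]
ft_force: [2.2, 6.0, -0.1]
grip_width: -0.0001
```

```bash
python3 -m handwheel '[[[0,0.002,0,0],[0,0,0,0],[0,0,0,0]]]'
python3 -m handwheel '[[[0,0.002,0,0],[0,0,0,0],[0,0,0,0]]]'
python3 -m handwheel '[[[0,0.001,0,0],[0,0,0,0],[0,0,0,0]]]'
python3 - <<'E'
from rig import env
print(env.observe()["ft_force"])
E
```

```text
time_s: 10.3
position: [0.4778, -0.021, 0.0403]
tool_rot: [[0.999, 0.033, 0.0], [0.033, -0.999, 0.001], [0.0, -0.001, -1.0]]
ft_force: [1.4, 7.0, -0.7]
grip_width: 0.0001
time_s: 10.55
position: [0.4778, -0.0228, 0.0403]
tool_rot: [[0.999, 0.033, 0.0], [0.033, -0.999, 0.001], [0.001, -0.001, -1.0]]
ft_force: [2.9, 8.3, 1.1]
grip_width: -0.0001
time_s: 10.8
position: [0.4779, -0.0237, 0.0403]
tool_rot: [[0.999, 0.033, 0.0], [0.033, -0.999, 0.002], [0.001, -0.002, -1.0]]
ft_force: [2.5, 8.1, -0.5]
grip_width: 0.0002
[ 2.50472962  8.05729074 -0.4858215 ]
```

Force is just beginning to climb near the end of the stroke, so I'll return the trigger and look at the jaw. Then a fifth, gentle stroke.

```bash
python3 -m handwheel '[[[0,-0.012,0,0],[0,-0.012,0,0],[0,-0.007,0,0],[0,0,0,0]]]'
python3 jaw.py w9
python3 -m handwheel '[[[0,0.007,0,0],[0,0.004,0,0],[0,0.002,0,0],[0,0,0,0],[0,0,0,0]]]'
```

```text
time_s: 11.13
position: [0.4766, 0.0083, 0.0404]
tool_rot: [[0.999, 0.036, 0.0], [0.036, -0.999, -0.0], [0.0, 0.0, -1.0]]
ft_force: [-0.0, 0.6, -0.5]
grip_width: 0.0003
[0.4766 0.0083 0.0404] jaw bar edge y' [np.float64(69.5), np.float64(70.0)] visible to 0.09950000000000006
time_s: 11.6
position: [0.4773, -0.0061, 0.0404]
tool_rot: [[0.999, 0.032, 0.0], [0.032, -0.999, 0.001], [0.0, -0.001, -1.0]]
ft_force: [1.0, 7.6, 1.1]
grip_width: 0.0003
```

```bash
python3 -m handwheel '[[[0,0.001,0,0],[0,0.001,0,0],[0,0,0,0],[0,0,0,0]]]'
```

```text
time_s: 11.93
position: [0.4774, -0.0078, 0.0404]
tool_rot: [[0.999, 0.033, 0.001], [0.033, -0.999, 0.002], [0.001, -0.002, -1.0]]
ft_force: [1.3, 8.3, -0.1]
grip_width: -0.0002
```

```bash
python3 -m handwheel '[[[0,0.001,0,0],[0,0.001,0,0],[0,0,0,0],[0,0,0,0]]]'
```

```text
time_s: 12.27
position: [0.4776, -0.0096, 0.0404]
tool_rot: [[0.999, 0.033, 0.001], [0.033, -0.999, 0.002], [0.001, -0.002, -1.0]]
ft_force: [1.0, 10.3, 0.5]
grip_width: -0.0002
```

```bash
python3 -m handwheel '[[[0,0.001,0,0],[0,0.001,0,0],[0,0,0,0],[0,0,0,0]]]'
```

```text
time_s: 12.6
position: [0.4778, -0.0115, 0.0404]
tool_rot: [[0.999, 0.032, 0.001], [0.032, -0.999, 0.002], [0.001, -0.002, -1.0]]
ft_force: [2.8, 11.4, -0.4]
grip_width: 0.0
```

```bash
python3 -m handwheel '[[[0,0,0,0]]]'; python3 -m handwheel '[[[0,0,0,0]]]'
```

```text
time_s: 12.68
position: [0.4778, -0.0114, 0.0404]
tool_rot: [[0.999, 0.032, 0.001], [0.032, -0.999, 0.002], [0.001, -0.002, -1.0]]
ft_force: [2.9, 11.8, 0.6]
grip_width: -0.0005
time_s: 12.77
position: [0.4778, -0.0114, 0.0404]
tool_rot: [[0.999, 0.033, 0.001], [0.033, -0.999, 0.002], [0.001, -0.002, -1.0]]
ft_force: [3.8, 12.4, 0.3]
grip_width: -0.0
```

The trigger push is about 11.5–12 N and climbing, which means solid at roughly 21 N of clamping. I'll let the trigger back, rise, go to the tab side and look at the bush from above.

```bash
python3 -m handwheel '[[[0,-0.01,0,0],[0,-0.011,0,0],[0,0,-0.03,0],[0,0,-0.03,0],[0,0,0,0]]]'
python3 -m handwheel '[[[0.012,-0.011,0,0],[0.012,-0.012,0,0],[0.009,-0.011,0,0],[0,0,0,0],[0,0,0,0]]]'
python3 - <<'E'
from h import *
s=env.observe(); p=np.array(s["position"]); R=np.array(s["tool_rot"]); c=cam("wrist")
im,d=env.get_image("wrist"); cv2.imwrite("pics/w10.png",im[...,::-1]); np.save("pics/w10.npy",d)
print(p.round(4))
K,Rc,t=c; vv,uu=np.mgrid[0:480,0:640]
P=((np.linalg.inv(K)@np.c_[uu.ravel(),vv.ravel(),np.ones(uu.size)].T)*d.ravel()-t[:,None]); P=(Rc.T@P).T
a=np.radians(2.05); O=np.array([553.3,-5.]); B=np.array([[np.cos(a),-np.sin(a)],[np.sin(a),np.cos(a)]]); q=np.c_[(P[:,:2]*1000-O)@B,P[:,2]*1000]; q=q[d.ravel()>0]
for n,x0,x1,z0,z1,y0,y1 in [("tab",-50,-28,52,66,10,45),("trigger",-82,-30,52,66,-40,10)]:
    k=q[(q[:,0]>x0)&(q[:,0]<x1)&(q[:,2]>z0)&(q[:,2]<z1)&(q[:,1]>y0)&(q[:,1]<y1)]; print(n,len(k),k.min(0).round(1) if len(k) else 0,k.max(0).round(1) if len(k) else 0)
E
```

```text
time_s: 13.18
position: [0.479, 0.0084, 0.1047]
tool_rot: [[0.999, 0.034, 0.008], [0.034, -0.999, -0.003], [0.008, 0.003, -1.0]]
ft_force: [1.9, -0.5, -0.0]
grip_width: -0.0002
time_s: 13.6
position: [0.5083, 0.0441, 0.1]
tool_rot: [[0.999, 0.035, -0.0], [0.035, -0.999, -0.0], [-0.0, 0.0, -1.0]]
ft_force: [-0.4, -0.5, 0.7]
grip_width: 0.0004
[0.5083 0.0441 0.1   ]
tab 526 [-49.9  24.6  52.1] [-28.2  33.7  61.1]
trigger 1908 [-82.   -9.6  52. ] [-30.    1.9  61.8]
```

View pics/w10.png

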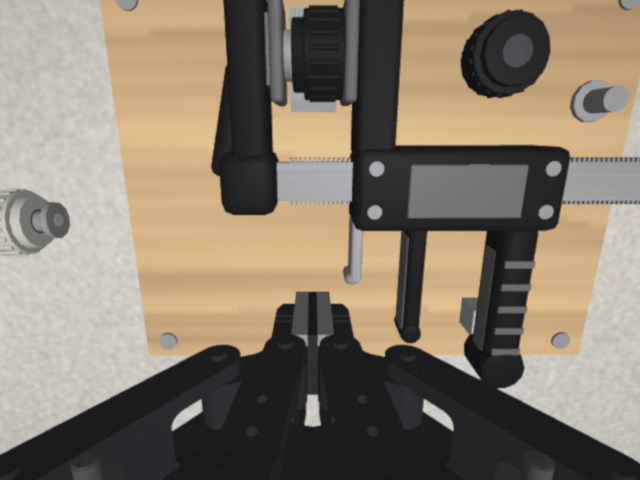

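The picture shows the bush flange (284–293, 55) tight against the knob (293–345, 55) and the pad bearing on it. The spare knob (505,52) and spare bush (600,100) are untouched. The trigger is back at rest and the tab end is at (352,275). Now I'll go down beside the tab and press.

```bash
python3 -m handwheel '[[[0,0,0.025,0],[0,0,0.02,0],[0,0,0.01,0],[0,0,0.005,0],[0,0,0,0]]]'
python3 -m handwheel '[[[0,0.004,0,0],[0,0.004,0,0],[0,0.002,0,0],[0,0,0,0],[0,0,0,0]]]'
python3 -m handwheel '[[[0,0.002,0,0],[0,0.002,0,0],[0,0.002,0,0],[0,0,0,0],[0,0,0,0]]]'
```

```text
time_s: 14.07
position: [0.5077, 0.0436, 0.0396]
tool_rot: [[0.999, 0.033, -0.002], [0.033, -0.999, 0.0], [-0.002, -0.0, -1.0]]
ft_force: [0.2, 0.1, -0.7]
grip_width: -0.0004
time_s: 14.48
position: [0.5089, 0.0342, 0.0409]
tool_rot: [[0.999, 0.033, 0.001], [0.033, -0.999, 0.0], [0.001, -0.0, -1.0]]
ft_force: [-0.9, 3.4, 2.6]
grip_width: -0.0002
time_s: 14.9
position: [0.509, 0.0281, 0.0405]
tool_rot: [[0.999, 0.034, 0.0], [0.034, -0.999, -0.0], [0.0, 0.0, -1.0]]
ft_force: [-0.8, 4.9, 4.6]
grip_width: -0.0001
```

```bash
python3 -m handwheel '[[[0,0.002,0,0],[0,0.002,0,0],[0,0,0,0],[0,0,0,0]]]'
python3 jaw.py w11
```

```text
time_s: 15.23
position: [0.5093, 0.0242, 0.0405]
tool_rot: [[0.999, 0.034, 0.001], [0.034, -0.999, 0.0], [0.001, -0.0, -1.0]]
ft_force: [0.6, 5.4, 5.3]
grip_width: -0.0
[0.5093 0.0242 0.0405] jaw bar edge y' [np.float64(70.0), np.float64(70.5)] visible to 0.09950000000000006
```

View pics/w11.png

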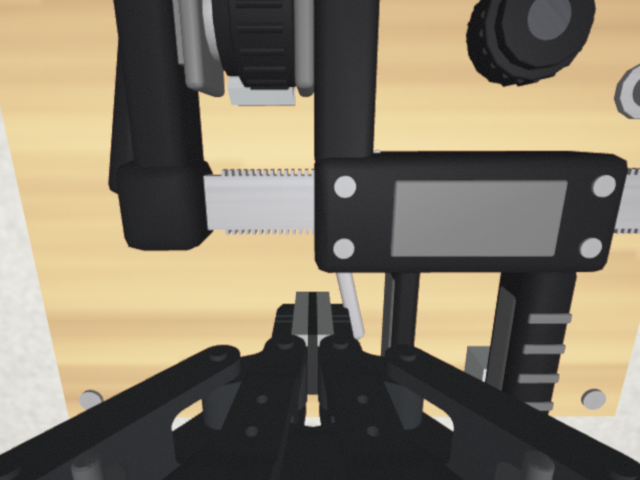

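The tab has turned well over, to about (360,338). I'll press on to its stop.

```bash
python3 -m handwheel '[[[0,0.0015,0,0],[0,0.0015,0,0],[0,0,0,0],[0,0,0,0]]]'
python3 -m handwheel '[[[0,0.001,0,0],[0,0.001,0,0],[0,0,0,0],[0,0,0,0]]]'
python3 jaw.py w12
```

```text
time_s: 15.62
position: [0.5094, 0.0226, 0.0405]
tool_rot: [[0.999, 0.034, 0.001], [0.034, -0.999, 0.002], [0.001, -0.002, -1.0]]
ft_force: [0.5, 13.2, 5.6]
grip_width: -0.0003
time_s: 15.95
position: [0.5095, 0.0219, 0.0406]
tool_rot: [[0.999, 0.034, 0.001], [0.034, -0.999, 0.005], [0.001, -0.005, -1.0]]
ft_force: [1.2, 22.0, 6.7]
grip_width: -0.0
[0.5095 0.0219 0.0406] jaw bar edge y' [np.float64(70.0), np.float64(70.5)] visible to 0.09950000000000006
```

The tab is on its stop (22 N), so I'll let it back, rise, and compare with the earlier view.

```bash
python3 -m handwheel '[[[0,-0.01,0,0],[0,-0.012,0,0],[0,0,0,0],[0,0,-0.03,0],[0,0,-0.03,0]]]'
python3 -m handwheel '[[[0,0,0,0],[0,0,0,0],[0,0,0,0]]]'
python3 - <<'E'
from h import *
s=env.observe(); p=np.array(s["position"]); c=cam("wrist")
im,d=env.get_image("wrist"); cv2.imwrite("pics/w13.png",im[...,::-1]); np.save("pics/w13.npy",d); print(p.round(4),s["ft_force"])
K,Rc,t=c; vv,uu=np.mgrid[0:480,0:640]; P=((np.linalg.inv(K)@np.c_[uu.ravel(),vv.ravel(),np.ones(uu.size)].T)*d.ravel()-t[:,None]); P=(Rc.T@P).T
a=np.radians(2.05); O=np.array([553.3,-5.]); B=np.array([[np.cos(a),-np.sin(a)],[np.sin(a),np.cos(a)]]); q=np.c_[(P[:,:2]*1000-O)@B,P[:,2]*1000]; q=q[d.ravel()>0]
for n,x0,x1,z0,z1,y0,y1 in [("tab",-50,-28,52,66,10,45),("trigger",-82,-30,52,66,-40,10)]:
    k=q[(q[:,0]>x0)&(q[:,0]<x1)&(q[:,2]>z0)&(q[:,2]<z1)&(q[:,1]>y0)&(q[:,1]<y1)]; print(n,k.min(0).round(1),k.max(0).round(1))
A=cv2.imread("pics/w10.png")[:290,200:420]; b=im[:290,200:420,::-1]
cv2.imwrite("pics/c13.png",cv2.resize(np.hstack([A,b]),None,fx=1.8,fy=1.8,interpolation=cv2.INTER_CUBIC))
E
```

```text
time_s: 16.42
position: [0.5077, 0.0409, 0.0997]
tool_rot: [[0.999, 0.034, -0.004], [0.034, -0.999, -0.0], [-0.004, 0.0, -1.0]]
ft_force: [0.3, -0.6, 0.4]
grip_width: 0.0001
time_s: 16.67
position: [0.5082, 0.0408, 0.0997]
tool_rot: [[0.999, 0.034, -0.001], [0.034, -0.999, -0.0], [-0.001, 0.0, -1.0]]
ft_force: [0.4, 0.0, 0.1]
grip_width: -0.0001
[0.5082 0.0408 0.0997] [0.42558817 0.00456012 0.09129053]
tab [-49.9  24.7  52.1] [-28.1  33.5  60.5]
trigger [-82.  -10.1  52. ] [-30.    1.8  61.7]
```

View pics/c13.png

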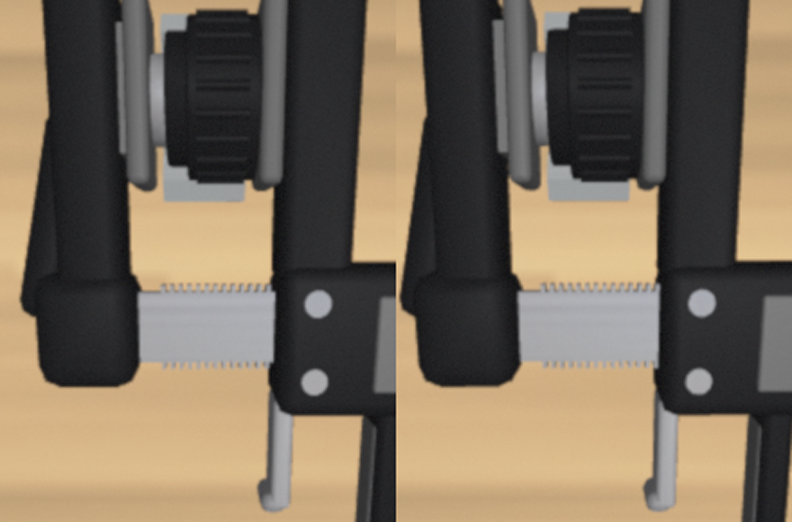

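Left is before the release, right is after. The jaw has backed off about 1 mm: the visible bar between jaw and housing went from 137 to 141 px. The flange still sits on the knob, the knob lies in the vee, and tab and trigger are at rest. I'll rise a little and hand in.

```bash
python3 -m handwheel '[[[0,0,-0.03,0],[0,0,-0.03,0],[0,0,0,0],[0,0,0,0]]]'; python3 -c "
from rig import env
env.close_job()"
```

```text
time_s: 17.05
position: [0.5088, 0.0409, 0.1604]
tool_rot: [[0.999, 0.034, 0.001], [0.034, -0.999, -0.0], [0.001, 0.0, -1.0]]
ft_force: [0.3, -0.4, -0.3]
grip_width: 0.0
the job is handed in; nothing more can be done
```

The bush is pressed home and the clamp is released. I handed the job in at about 17 s; no verdict was given.

- **Pressing:** Five strokes walked the jaw in. I stopped the fifth when the trigger push had climbed from about 8 N to 11.5–12.4 N, which by your figures is roughly 20–23 N of clamping. I have no direct reading of the clamping force.
- **Release:** I let the trigger back, then pressed the tab to its stop, where the push rose to 22 N. That is more than the 12 N you called ample.
- **Last checks:**
  - The before-and-after pictures show the jaw backed off about 1 mm.
  - No gap shows between flange and knob, and the knob lies in its vee.
  - Trigger and tab are at their rest positions in the depth image.
  - The wrist force is about zero with the arm clear.
  - The pad still lies close to the bush, so the remaining clamping under 2 N is inferred from the jaw backing off, not measured.

**Disagreements with the notes:**
- All three cameras showed the fingertips about 13 mm behind the reported TCP, not 17 mm ahead. I worked at a height that was safe either way and felt for contact.
- The tab press also showed 5–7 N of upward force on the finger.
- The clamp position estimates from two wrist pictures differed by 2–3 mm in y. The depth image settled it.

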